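# Draw out the bread basket and bring the last loaf forward

## Robot

A 7-joint arm with a two-finger parallel gripper is mounted at the origin on the work surface. World frame = base frame: x ahead of the robot, y to its left, z up, the work surface at z = 0. Lengths are in m, angles in rad, forces in N, time in s.
With the tool pointing down it reaches from about 0.425 to 0.8 m from the base axis. Payload 8.3 kg.
Tool frame: the origin (TCP) lies at the very end of the fingers, on their centre line; the grasp point (between the pads) lies 19 mm behind it (manip.hold_point_z is the distance from the TCP to the grasp point, in m); z points along the fingers, y is the line along which they close (so a half turn about z gives the same grasp; the last joint's range is limited). The gripper opens to 85 mm and grips with 20 to 120 N. Pads are 22 mm wide; open, the fingers measure 114 mm over their backs; the gripper's body (76 mm by 85 mm) begins 54 mm behind the grasp point. The pads swing forward as they close: fully open they stand 13 mm farther back than shut.
Start: joints at [1.088, 0.383, 0.016, 1.37, -0.006, 1.388, -0.046], TCP at [0.255, -0.571, 0.231] pointing down, gripper open.
Joint ranges: [-2.95, 2.95], [-0.25, 2.06], [-1.52, 1.56], [0.18, 2.33], [-1.44, 4.58], [0.02, 2.06], [-3.01, 3.01]. Speed limits (rad/s): [2.39, 2.39, 3.01, 3.01, 3.14, 3.14, 3.14].

## Interface

Orientations are given as a unit quaternion [x, y, z, w].
In Python, from station import manip, imaging gives the robot as it stands. The module is installed in compiled form; this text tells all that it offers.
- The arm moves only by the tool carry_out, never from a script. Its argument "plan" is a list of rows, each an object with "offset": the shift along the world's x, y, z normalised to -1 to 1, where 1 is 100 mm, a list of three; "turn": the turn, a rotation vector about the world's x, y, z normalised to -1 to 1, where 1 is 180 degrees, a list of three; "hand": the gripper's target within -1 to 1 (shut at 1, half-way at 0, fully open at -1). A call has 1 to 12 rows; each row is the pose to reach, as a shift and turn from the pose commanded when the call began, turning the shorter way round; what a row does not reach only later rows make up. A row lasts 1/12 s, in which the tool goes at most 41.7 mm and 7.16 degrees, less where a joint would pass 70% of its speed; a pose out of reach is approached as far as the arm can. A call with a number of a shift or a turn outside -1 to 1 is refused whole. A call with a gripper value outside its range is refused whole. The fingers move at their own pace and stop on an object; the grip force is fixed at half the most. Time passes only in rows, so rows that repeat a pose let the fingers close. It gives the time, the measured TCP pose, the force, the opening and the grip force at its end, in the units of the state.
- manip.get_state(): the state, without advancing time (a new reading comes with each control period).
- imaging.snapshot(name): name is "scene" or "top" or "wrist"; returns a dict with "frame" (420x560x3 uint8, red, green, blue), "vertical_fov" (degrees; the focal length in pixels is half the picture's height over the tangent of half this angle, whatever the lens; pixels are square), "cx", "cy" (the principal point, pixels), "rvec" (rotation vector, rad) and "tvec" (3), from world to camera coordinates, as OpenCV has them; the wrist camera has in their place "tool_from_camera" (4x4, takes a point from camera to tool coordinates, whose origin is the TCP and whose axes are the flange's). Camera axes: x right, y down, z forward; pixel columns grow to the right and rows downward; lengths in m; the calibration is good to about 2 mm. A picture is of the moment at which its call begins: read the wrist's pose just before it. There is no depth.
- manip.sign_off(): hands the job in; it is judged then, once.
The state is a dict: "time_s": time; "q": joint angles; "qvel": joint speeds; "effort": joint torques, N m; "ee_pos": TCP position; "ee_rot": TCP orientation; "wrist_force": force on the tool from outside, world axes, zero at the start; "torque": the same for the moment, N m; "finger_gap": opening from 0.0 (shut) to 1.0 (fully open); "grasp_force": force on a finger pad.
Only numpy, scipy, OpenCV 4.12 (cv2) and the standard library are available. Lean on these libraries where they do the work, as an engineer would, in place of code of your own. Each camera call takes 0.05 s, during which the arm holds its last target. There are 200 camera calls.

## Task

In the counter bread display, one of the three woven baskets is down to its last loaf, left at the back under the shelf. Hook a fingertip behind that basket's front rim and draw the basket out along its runners as far as it goes, then put the fingertip behind the loaf and slide it forward on the basket floor until it lies against the front wall, leaving the basket out so that fresh bread can be loaded behind it. Grip and lift nothing, keep off the price-ticket strip outside the rim, do not squash the loaf, and leave the other baskets with their bread, and the things on the counter, as they are.

Things in the scene. Friction and masses are not known exactly. Their poses are not given: they have to be found in the camera images.
- basket (a joint): travel of the basket with the single loaf, in m: 0 = fully in, 0.170 = fully drawn out against the end stop of its runners; drawing it towards the robot's side of the counter (the -x of rim) makes it grow. It slides with about 2 N of friction, has no spring and stays where it is left. It starts between 0 and 0.02.
- rim (a point): front rim of that basket: midway along the top edge of its front wall, on the wall's INNER face, 90 mm above the counter; rides with the basket. Axes: x level along the runners, into the basket (drawing out is -x); y across; z up. Woven basket, open on top: inside 300 mm long, 164 mm wide; walls 8 mm; inner floor 38 mm above the counter; front wall 52 mm over the floor, other walls 70 mm.
- shelf_edge (a point): middle of the front top edge of the black shelf, 152 mm above the counter (underside 140 mm, ticket channel at the edge down to 128 mm). Axes as rim. The three like baskets stand side by side under it, 190 mm apart, in changing order. The edge is 106 mm behind the rims of closed baskets, so 106 mm of a closed basket and 276 mm of a fully drawn one are open above.
- ticket: clear price-ticket strip on the outside of that basket's front wall, 150 mm wide, 34 mm high, 4 mm thick, hanging from a light hinge along its top edge, from 84 down to 50 mm above the counter; rides with the basket. Its origin is the middle of its top edge where it meets the wall, 8 mm towards -x of rim and 6 mm below it; same axes.
- loaf: the one tin loaf left in that basket, brown crust with three pale cuts on top, 80 mm (its x) by 130 mm (its y, across the basket) by 66 mm high, rounded edges, about 0.4 kg; origin at the centre of its underside. It starts far back, its centre 118 to 150 mm behind the front wall's inner face, under the shelf but for some 20 mm, turned by up to 0.2 rad. It rests loose on the basket floor.
- basket_b (a joint): travel of the basket with two round dark loaves, as basket; starts almost closed (0 to 0.008) and must stay.
- basket_c (a joint): travel of the basket with two tin loaves, as basket; starts almost closed (0 to 0.008) and must stay.
- rim_b (a point): front rim of the basket with the round loaves, as rim.
- rim_c (a point): front rim of the basket with two tin loaves, as rim.
- boule1: bystander: round dark loaf, 122 mm across, 78 mm high, at the front of its basket (another stands behind it); origin at the centre of its underside.
- loaf_c1: bystander: tin loaf, 80 by 130 by 66 mm, the front one in the basket of two; origin at the centre of its underside.
- loaf_c2: bystander: tin loaf, the one behind it.
- jar2: bystander: jam jar, 66 mm across, 94 mm high, on the counter to the robot's left; origin at the centre of its underside.
- tongs: bystander: steel bread tongs, 245 mm long, 18 mm high, lying on the counter to the robot's right; origin at their middle on the counter.
Things that resemble listed ones, but are neither listed nor needed, are in the scene too. Leave any green or turquoise look-alike of the loaf alone.

How it is judged:
By the outcome, as a careful person would: the job done as asked, in the order asked, and still so for the second after the job is handed in, with the robot touching nothing.
It also fails if it takes over 43 s, if anything falls off the work surface, if the arm or the gripper's body presses on something with over 40 N, if the wrist force passes 120 N, or if a joint passes its speed limit or range.

## Working session

There is one attempt and no reset: what is moved stays moved. The work goes in short steps, Python scripts to look and compute and a tool call to move; the robot and the scene stay as the last step left them, time stands still between calls to the robot, and variables do not carry over. Pictures are saved under pics/ and viewed, at most 10 in all, crops included, and the job is handed in when it is done.

Besides the shell and the picture viewer there is one more tool, called after ">>>" as name(argument=value, ...) on one line, values as JSON. carry_out: Moves the arm, as the interface text tells. Its arguments: {"type":"object","properties":{"plan":{"type":"array","items":{"type":"object","properties":{"offset":{"type":"array","items":{"type":"number","minimum":-1,"maximum":1}},"turn":{"type":"array","items":{"type":"number","minimum":-1,"maximum":1}},"hand":{"type":"number"}}}}},"required":["plan"]}

```bash
mkdir -p pics; cat > h.py <<'E'
import numpy as np, cv2
from station import manip, imaging
def cam(s):
    f=210/np.tan(np.radians(s["vertical_fov"])/2)
    K=np.array([[f,0,s["cx"]],[0,f,s["cy"]],[0,0,1]])
    R=cv2.Rodrigues(np.array(s["rvec"],float))[0]; return K,R,np.array(s["tvec"],float)
def onplane(s,uv,z):
    K,R,t=cam(s); d=R.T@np.linalg.inv(K)@np.array([uv[0],uv[1],1.]); c=-R.T@t
    return c+d*(z-c[2])/d[2]
def proj(s,p):
    K,R,t=cam(s); x=K@(R@np.array(p)+t); return x[:2]/x[2]
E
python3 - <<'E'
from h import *
import pickle
S={}
for n in("scene","top"):
    s=imaging.snapshot(n);S[n]=s
    cv2.imwrite(f"pics/{n}0.png",s["frame"][...,::-1])
    K,R,t=cam(s);print(n,K[0,0],s["cx"],s["cy"],-R.T@t)
pickle.dump(S,open("S.pkl","wb"))
print(manip.get_state())
E
```

```text
scene 505.67022640863513 281.11845185068586 210.43088409541195 [1.27929583 1.20283805 1.13147873]
top 508.17451172438797 285.63904718714747 202.92265663806128 [0.30013029 0.00200429 1.56850271]
{'time_s': 0.1, 'q': array([ 1.08811349,  0.38419376,  0.01636751,  1.37107807, -0.0063165 ,
        1.38821173, -0.0464841 ]), 'qvel': array([ 0.00052339, -0.00279443, -0.00082481, -0.0021645 ,  0.0001488 ,
        0.00187834, -0.00038894]), 'effort': array([ 3.01174136e-03, -6.29135084e+01,  8.47436506e-01, -3.72757781e+01,
        1.68408046e-02,  1.04990244e-02, -8.55352823e-05]), 'ee_pos': array([ 0.25457675, -0.57028524,  0.23034094]), 'ee_rot': array([ 9.78044471e-01,  2.08394254e-01, -1.97215156e-04, -8.99826404e-04]), 'wrist_force': array([0.12576088, 0.24895961, 0.78455928]), 'torque': array([ 0.02521991, -0.01682113, -0.03604866]), 'grasp_force': 0.0, 'finger_gap': 1.000327064059054}
```

View pics/scene0.png

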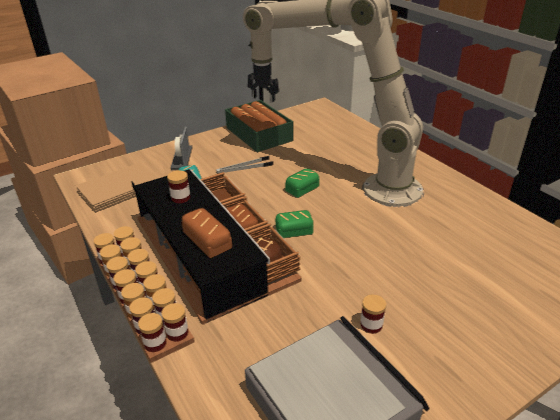

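View pics/top0.png

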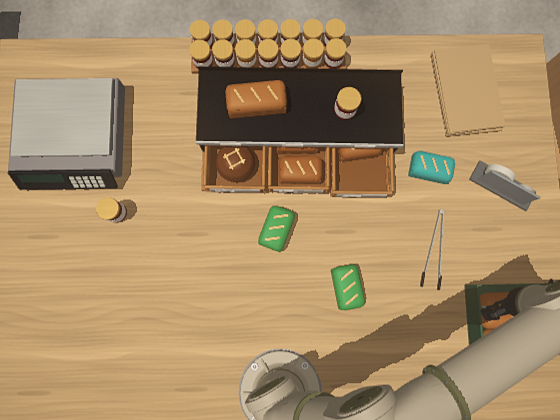

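The scene shows the three baskets under the black shelf. In the top view the right-hand one (about px 332–395, 147–195) holds the single loaf at the back, with its front edge peeking out near (360,155). The left one holds the boules and the middle one two tin loaves. The green loaves lie at (277,228) and (348,287).

```bash
python3 - <<'E'
from h import *
import pickle
s=pickle.load(open("S.pkl","rb"))["top"]
c=s["frame"][130:205,315:415][...,::-1]
cv2.imwrite("pics/c1.png",cv2.resize(c,None,fx=8,fy=8,interpolation=cv2.INTER_CUBIC))
for uv in [(197,146),(403,146)]: print(onplane(s,uv,.152))
E
```

```text
[0.7058958  0.22467495 0.152     ]
[ 0.69776964 -0.36931705  0.152     ]
```

View pics/c1.png

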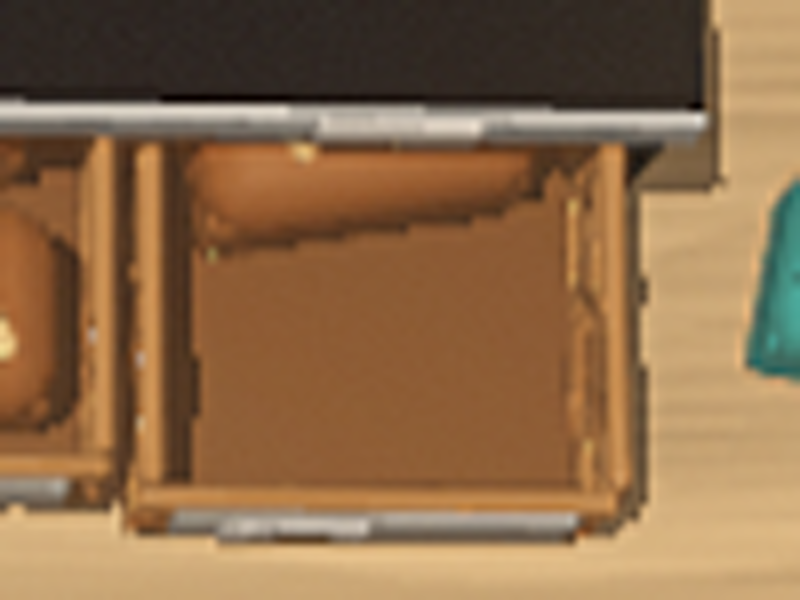

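```bash
python3 - <<'E'
from h import *
import pickle
s=pickle.load(open("S.pkl","rb"))["top"]
P=lambda x,y,z:onplane(s,((x+.5)/8-.5+315,(y+.5)/8-.5+130),z)
for n,a in dict(rimL=(140,485,.09),rimR=(610,487,.09),wL_f=(165,470,.108),wL_b=(163,150,.108),wR_f=(606,470,.108),wR_b=(604,150,.108),sh0=(0,103,.152),sh1=(700,112,.152),sh0b=(0,127,.128),sh1b=(700,137,.128),loafL=(215,245,.06),loafR=(530,195,.06)).items(): print(n,P(*a).round(4))
K,R,t=cam(s)
for p in [(.598,-.2765,.09),(.428,-.2765,.09)]:print(proj(s,p))
g=s["frame"].astype(int)
# shelf edge rows: bright transition per column
for u in range(205,400,24):
    c=g[138:152,u].sum(1); print(u,138+np.argmax(np.diff(c)),c)
E
```

```text
rimL [ 0.5827 -0.1665  0.09  ]
rimR [ 0.5793 -0.3414  0.09  ]
wL_f [ 0.5847 -0.1738  0.108 ]
wL_b [ 0.7058 -0.1773  0.108 ]
wR_f [ 0.5822 -0.3361  0.108 ]
wR_b [ 0.7035 -0.3418  0.108 ]
sh0 [ 0.7119 -0.1136  0.152 ]
sh1 [ 0.7051 -0.367   0.152 ]
sh0b [ 0.7098 -0.1153  0.128 ]
sh1b [ 0.7025 -0.3727  0.128 ]
loafL [ 0.6814 -0.2018  0.06  ]
loafR [ 0.6994 -0.3236  0.06  ]
[368.76428387 184.5832039 ]
[371.40929716 241.62346228]
205 140 [145 130  61 597 565 365 315 234 368 434 438 446 444 434]
229 140 [135 125  76 451 564 585 505 318 139 188 223 225 225 222]
253 141 [126 124 101 159 585 533 330 281 170 157 170 160 156 158]
277 141 [126 120 106  44 593 569 374 326 239 209 283 296 276 241]
301 141 [120 118 114  68 462 570 634 555 346 228 170 229 240 202]
325 142 [122 120 116  95 163 591 527 312 280 174 175 182 229 304]
349 142 [118 116 122 114  51 573 588 414 315 233 307 370 367 367]
373 142 [125 122 123 123  90 297 503 636 560 348 231 272 318 305]
397 143 [141 135 134 132 111 170 570 549 375 273 165 242 303 302]
```

The right-hand basket's front rim inner face is at about (0.581, −0.2545). The display's yaw is about −0.029 rad, the shelf edge is at x≈0.708, and the loaf's front face is at about x=0.69, turned roughly +0.15 rad. I'll start the approach.

>>> carry_out(plan=[{"offset": [0.25, 0.25, 0], "turn": [0, 0, -0.035], "hand": 1}, {"offset": [0.5, 0.5, 0], "turn": [0, 0, -0.07], "hand": 1}, {"offset": [0.75, 0.75, 0], "turn": [0, 0, -0.105], "hand": 1}, {"offset": [1, 1, 0], "turn": [0, 0, -0.143], "hand": 1}, {"offset": [1, 1, 0], "turn": [0, 0, -0.143], "hand": 1}])

```text
time_s: 0.52
ee_pos: [0.3622, -0.4636, 0.2309]
ee_rot: [1.0, -0.014, 0.002, -0.002]
wrist_force: [1.8, 0.8, -0.2]
finger_gap: 0.301
grasp_force: 0.0
```

>>> carry_out(plan=[{"offset": [0.25, 0.25, 0], "turn": [0, 0, 0], "hand": 1}, {"offset": [0.5, 0.5, 0], "turn": [0, 0, 0], "hand": 1}, {"offset": [0.75, 0.75, 0], "turn": [0, 0, 0], "hand": 1}, {"offset": [1, 1, 0], "turn": [0, 0, 0], "hand": 1}])

```text
time_s: 0.85
ee_pos: [0.4554, -0.3695, 0.231]
ee_rot: [1.0, -0.015, -0.0, -0.0]
wrist_force: [1.2, -0.5, -0.3]
finger_gap: 0.005
grasp_force: 0.0
```

>>> carry_out(plan=[{"offset": [0.25, 0.25, 0], "turn": [0, 0, 0], "hand": 1}, {"offset": [0.5, 0.5, 0], "turn": [0, 0, 0], "hand": 1}, {"offset": [0.75, 0.75, 0], "turn": [0, 0, 0], "hand": 1}, {"offset": [1, 1, 0], "turn": [0, 0, 0], "hand": 1}, {"offset": [1, 1, 0], "turn": [0, 0, 0], "hand": 1}, {"offset": [1, 1, 0], "turn": [0, 0, 0], "hand": 1}])

```text
time_s: 1.35
ee_pos: [0.5563, -0.2677, 0.2304]
ee_rot: [1.0, -0.012, -0.0, -0.001]
wrist_force: [-0.7, -0.5, -1.2]
finger_gap: -0.003
grasp_force: 0.0
```

>>> carry_out(plan=[{"offset": [0.3, 0.08, 0], "turn": [0, 0, 0], "hand": 1}, {"offset": [0.57, 0.15, -0.3], "turn": [0, 0, 0], "hand": 1}, {"offset": [0.57, 0.15, -0.6], "turn": [0, 0, 0], "hand": 1}, {"offset": [0.57, 0.15, -0.8], "turn": [0, 0, 0], "hand": 1}, {"offset": [0.57, 0.15, -0.8], "turn": [0, 0, 0], "hand": 1}, {"offset": [0.57, 0.15, -0.8], "turn": [0, 0, 0], "hand": 1}])

```text
time_s: 1.85
ee_pos: [0.6101, -0.257, 0.1502]
ee_rot: [1.0, -0.016, -0.002, -0.0]
wrist_force: [-1.0, 0.6, 0.8]
finger_gap: -0.003
grasp_force: 0.0
```

```bash
python3 - <<'E'
from h import *
st=manip.get_state();print(st["ee_pos"],st["ee_rot"])
s=imaging.snapshot("wrist");T=np.array(s["tool_from_camera"]);print(T.round(3))
cv2.imwrite("pics/w1.png",s["frame"][...,::-1])
from scipy.spatial.transform import Rotation as Ro
R=Ro.from_quat(st["ee_rot"]).as_matrix();f=210/np.tan(np.radians(s["vertical_fov"])/2)
def pj(p):
    x=np.linalg.inv(T)@np.append(R.T@(np.array(p)-st["ee_pos"]),1); return (f*x[0]/x[2]+s["cx"],f*x[1]/x[2]+s["cy"])
for p in[(.581,-.2545,.09),(.583,-.1725,.09),(.579,-.3365,.09),st["ee_pos"],(.708,-.26,.152)]:print(np.round(p,4),np.round(pj(p),1))
E
```

```text
[ 0.61011534 -0.2570175   0.15015803] [ 9.99878438e-01 -1.55019524e-02 -1.65968503e-03 -2.08787108e-04]
[[-0.    -0.948 -0.319  0.081]
 [ 1.    -0.     0.    -0.001]
 [-0.    -0.319  0.948 -0.142]
 [ 0.     0.     0.     1.   ]]
[ 0.581  -0.2545  0.09  ] [271.7 261.9]
[ 0.583  -0.1725  0.09  ] [164.8 262.6]
[ 0.579  -0.3365  0.09  ] [378.8 261.3]
[ 0.6101 -0.257   0.1502] [274.  268.3]
[ 0.708 -0.26   0.152] [274.1  69.6]
```

View pics/w1.png

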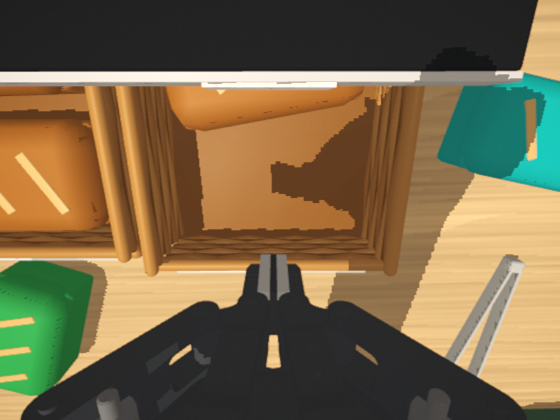

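The wrist view shows the rim's inner edge at row ≈262 between columns 160 and 385, which matches the prediction. The closed fingertip at (272,265) is centred on it, and the loaf is at the back. I'll descend inside the rim.

>>> carry_out(plan=[{"offset": [0, 0.02, -0.3], "turn": [0, 0, 0], "hand": 1}, {"offset": [0, 0.02, -0.6], "turn": [0, 0, 0], "hand": 1}, {"offset": [0, 0.02, -0.85], "turn": [0, 0, 0], "hand": 1}, {"offset": [0, 0.02, -0.92], "turn": [0, 0, 0], "hand": 1}, {"offset": [0, 0.02, -0.92], "turn": [0, 0, 0], "hand": 1}, {"offset": [-0.06, 0.02, -0.92], "turn": [0, 0, 0], "hand": 1}, {"offset": [-0.12, 0.02, -0.92], "turn": [0, 0, 0], "hand": 1}])

```text
time_s: 2.48
ee_pos: [0.6011, -0.2544, 0.0623]
ee_rot: [1.0, -0.015, 0.002, 0.001]
wrist_force: [0.0, 0.2, -0.2]
finger_gap: -0.004
grasp_force: 0.0
```

>>> carry_out(plan=[{"offset": [-0.05, 0.0, 0], "turn": [0, 0, 0], "hand": 1}, {"offset": [-0.1, 0.0, 0], "turn": [0, 0, 0], "hand": 1}, {"offset": [-0.15, 0.0, 0], "turn": [0, 0, 0], "hand": 1}, {"offset": [-0.22, 0.01, 0], "turn": [0, 0, 0], "hand": 1}, {"offset": [-0.3, 0.01, 0], "turn": [0, 0, 0], "hand": 1}, {"offset": [-0.38, 0.01, 0], "turn": [0, 0, 0], "hand": 1}, {"offset": [-0.46, 0.01, 0], "turn": [0, 0, 0], "hand": 1}, {"offset": [-0.54, 0.015, 0], "turn": [0, 0, 0], "hand": 1}, {"offset": [-0.62, 0.02, 0], "turn": [0, 0, 0], "hand": 1}, {"offset": [-0.7, 0.02, 0], "turn": [0, 0, 0], "hand": 1}, {"offset": [-0.78, 0.02, 0], "turn": [0, 0, 0], "hand": 1}, {"offset": [-0.86, 0.025, 0], "turn": [0, 0, 0], "hand": 1}])

```text
time_s: 3.48
ee_pos: [0.5129, -0.2511, 0.0592]
ee_rot: [1.0, -0.015, -0.0, -0.0]
wrist_force: [1.4, -0.5, 1.5]
finger_gap: 0.001
grasp_force: 1.2
```

>>> carry_out(plan=[{"offset": [-0.06, 0.0, 0], "turn": [0, 0, 0], "hand": 1}, {"offset": [-0.13, 0.005, 0], "turn": [0, 0, 0], "hand": 1}, {"offset": [-0.2, 0.005, 0], "turn": [0, 0, 0], "hand": 1}, {"offset": [-0.27, 0.01, 0], "turn": [0, 0, 0], "hand": 1}, {"offset": [-0.34, 0.01, 0], "turn": [0, 0, 0], "hand": 1}, {"offset": [-0.4, 0.01, 0], "turn": [0, 0, 0], "hand": 1}, {"offset": [-0.46, 0.01, 0], "turn": [0, 0, 0], "hand": 1}, {"offset": [-0.51, 0.015, 0], "turn": [0, 0, 0], "hand": 1}, {"offset": [-0.55, 0.015, 0], "turn": [0, 0, 0], "hand": 1}, {"offset": [-0.59, 0.015, 0], "turn": [0, 0, 0], "hand": 1}, {"offset": [-0.62, 0.015, 0], "turn": [0, 0, 0], "hand": 1}])

```text
time_s: 4.4
ee_pos: [0.4513, -0.2494, 0.0592]
ee_rot: [1.0, -0.015, -0.0, -0.0]
wrist_force: [2.5, 0.7, -1.1]
finger_gap: 0.002
grasp_force: 1.1
```

>>> carry_out(plan=[{"offset": [-0.03, 0.0, 0], "turn": [0, 0, 0], "hand": 1}, {"offset": [-0.06, 0.0, 0], "turn": [0, 0, 0], "hand": 1}, {"offset": [-0.09, 0.0, 0], "turn": [0, 0, 0], "hand": 1}])

```text
time_s: 4.65
ee_pos: [0.4427, -0.2495, 0.0593]
ee_rot: [1.0, -0.015, 0.0, -0.0]
wrist_force: [2.2, 1.3, -0.7]
finger_gap: 0.004
grasp_force: 1.1
```

>>> carry_out(plan=[{"offset": [-0.03, 0.0, 0], "turn": [0, 0, 0], "hand": 1}, {"offset": [-0.06, 0.0, 0], "turn": [0, 0, 0], "hand": 1}])

```text
time_s: 4.82
ee_pos: [0.4391, -0.2496, 0.0596]
ee_rot: [1.0, -0.014, 0.003, 0.0]
wrist_force: [23.5, -0.7, -20.2]
finger_gap: -0.003
grasp_force: 11.7
```

>>> carry_out(plan=[{"offset": [-0.02, 0.0, 0], "turn": [0, 0, 0], "hand": 1}, {"offset": [-0.04, 0.0, 0], "turn": [0, 0, 0], "hand": 1}])

```text
time_s: 4.98
ee_pos: [0.4392, -0.2496, 0.0603]
ee_rot: [1.0, -0.013, 0.006, 0.001]
wrist_force: [32.7, -1.9, -22.1]
finger_gap: 0.003
grasp_force: 16.7
```

The end stop is reached: the force jumped at x=0.439. I'll back off, lift clear and look.

>>> carry_out(plan=[{"offset": [0.06, 0.0, 0], "turn": [0, 0, 0], "hand": 1}, {"offset": [0.15, 0.0, 0], "turn": [0, 0, 0], "hand": 1}, {"offset": [0.27, 0.0, 0], "turn": [0, 0, 0], "hand": 1}, {"offset": [0.3, 0.0, 0.15], "turn": [0, 0, 0], "hand": 1}, {"offset": [0.3, 0.0, 0.5], "turn": [0, 0, 0], "hand": 1}, {"offset": [0.3, 0.0, 0.85], "turn": [0, 0, 0], "hand": 1}, {"offset": [0.3, 0.0, 1], "turn": [0, 0, 0], "hand": 1}, {"offset": [0.3, 0.0, 1], "turn": [0, 0, 0], "hand": 1}, {"offset": [0.3, 0.0, 1], "turn": [0, 0, 0], "hand": 1}])

```text
time_s: 5.73
ee_pos: [0.4629, -0.2504, 0.1601]
ee_rot: [1.0, -0.015, 0.001, 0.001]
wrist_force: [0.3, -0.2, -0.5]
finger_gap: 0.002
grasp_force: 0.0
```

```bash
python3 - <<'E'
from h import *
st=manip.get_state();print(st["ee_pos"],st["ee_rot"],st["wrist_force"])
s=imaging.snapshot("wrist")
import pickle;pickle.dump((st,s),open("w2.pkl","wb"))
cv2.imwrite("pics/w2.png",s["frame"][...,::-1])
E
```

```text
[ 0.46292794 -0.25036897  0.16006024] [ 9.99886373e-01 -1.50538788e-02  5.47704943e-04  5.66778929e-04] [ 0.2519681  -0.22970635 -0.45869278]
```

View pics/w2.png

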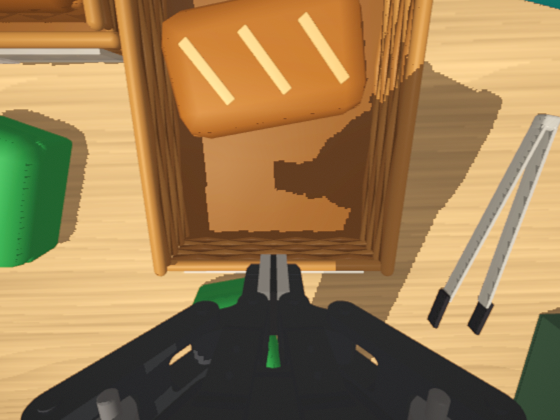

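The wrist view shows the basket drawn out. The loaf lies at px (163–367, 0–137), turned about 9.5°, its front-left corner near (190,135) and front-right near (365,110). The front rim is at row ≈262.

```bash
python3 - <<'E'
from h import *
import pickle
from scipy.spatial.transform import Rotation as Ro
st,s=pickle.load(open("w2.pkl","rb"));T=np.array(s["tool_from_camera"])
R=Ro.from_quat(st["ee_rot"]).as_matrix();f=210/np.tan(np.radians(s["vertical_fov"])/2)
def op(u,v,z):
    d=R@T[:3,:3]@np.array([(u-s["cx"])/f,(v-s["cy"])/f,1]); c=R@T[:3,3]+st["ee_pos"]
    return (c+d*(z-c[2])/d[2]).round(4)
for n,a in dict(rimL=(175,262,.09),rimR=(375,262,.09),fL=(205,136,.06),fR=(350,112,.06),L=(170,90,.085),Rr=(367,60,.085),bL=(163,22,.085),cut1=(207,71,.104),cut2=(265,60,.104),cut3=(324,48,.104)).items():print(n,op(*a))
def pj(p):
    x=np.linalg.inv(T)@np.append(R.T@(np.array(p)-st["ee_pos"]),1); return (f*x[0]/x[2]+s["cx"],f*x[1]/x[2]+s["cy"])
print(pj((.708,-.26,.152)))
E
```

```text
rimL [ 0.4311 -0.1702  0.09  ]
rimR [ 0.4261 -0.3308  0.09  ]
fL [ 0.5264 -0.1977  0.06  ]
fR [ 0.5411 -0.3122  0.06  ]
L [ 0.5594 -0.1826  0.085 ]
Rr [ 0.5739 -0.3155  0.085 ]
bL [ 0.5997 -0.1838  0.085 ]
cut1 [ 0.5682 -0.2128  0.104 ]
cut2 [ 0.5731 -0.2484  0.104 ]
cut3 [ 0.5785 -0.2839  0.104 ]
(np.float64(281.88487766192435), np.float64(-455.5729267114575))
```

Loaf centre is about (0.573, −0.248), yaw about +0.14, with its back face at 0.604–0.622. I'll go over it and down between loaf and shelf with the fingers half open, so the two tips square it up.

>>> carry_out(plan=[{"offset": [0.25, 0, 0], "turn": [0, 0, 0], "hand": 0}, {"offset": [0.5, 0, 0], "turn": [0, 0, 0], "hand": 0}, {"offset": [0.75, 0, 0], "turn": [0, 0, 0], "hand": 0}, {"offset": [1, -0.03, 0], "turn": [0, 0, 0], "hand": 0}])

```text
time_s: 6.12
ee_pos: [0.5628, -0.2519, 0.1572]
ee_rot: [1.0, -0.015, -0.002, -0.001]
wrist_force: [0.4, -0.4, 0.5]
finger_gap: 0.5
grasp_force: 0.0
```

>>> carry_out(plan=[{"offset": [0.3, 0, 0], "turn": [0, 0, 0], "hand": 0}, {"offset": [0.6, 0, 0], "turn": [0, 0, 0], "hand": 0}, {"offset": [0.8, 0, 0], "turn": [0, 0, 0], "hand": 0}, {"offset": [0.8, 0, 0], "turn": [0, 0, 0], "hand": 0}, {"offset": [0.8, 0, 0], "turn": [0, 0, 0], "hand": 0}])

```text
time_s: 6.53
ee_pos: [0.6424, -0.2519, 0.1561]
ee_rot: [1.0, -0.014, -0.002, -0.001]
wrist_force: [-1.1, -0.1, -0.3]
finger_gap: 0.502
grasp_force: 0.0
```

```bash
python3 - <<'E'
from h import *
st=manip.get_state();print(st["ee_pos"],st["finger_gap"],st["wrist_force"])
a=imaging.snapshot("top");b=imaging.snapshot("scene")
A=a["frame"][120:270,290:440];B=b["frame"][140:290,180:330]
im=np.hstack([cv2.resize(x,(400,400),interpolation=cv2.INTER_CUBIC) for x in(A,B)])
cv2.imwrite("pics/t3.png",im[...,::-1])
E
```

```text
[ 0.64239623 -0.25186481  0.15612068] 0.5016787281979252 [-1.1447507  -0.12502783 -0.33739439]
```

View pics/t3.png

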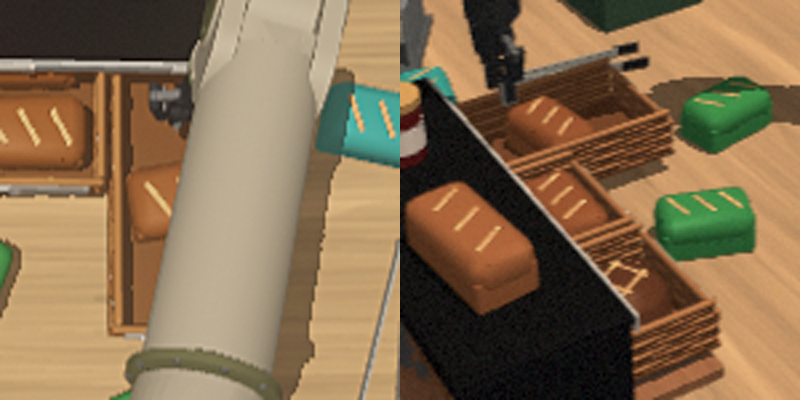

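The top crop shows the open fingers at (170,100), between the shelf edge and the loaf's back (its left end at (155,165)). The scene crop shows the fingertips behind the loaf too, so I'll descend.

>>> carry_out(plan=[{"offset": [0, 0, -0.2], "turn": [0, 0, 0], "hand": 0}, {"offset": [0, 0, -0.4], "turn": [0, 0, 0], "hand": 0}, {"offset": [0, 0, -0.55], "turn": [0, 0, 0], "hand": 0}])

```text
time_s: 6.88
ee_pos: [0.641, -0.2533, 0.103]
ee_rot: [1.0, -0.015, -0.001, 0.0]
wrist_force: [-0.2, 0.6, -1.2]
finger_gap: 0.497
grasp_force: 0.0
```

>>> carry_out(plan=[{"offset": [0, 0, -0.15], "turn": [0, 0, 0], "hand": 0}, {"offset": [0, 0, -0.3], "turn": [0, 0, 0], "hand": 0}, {"offset": [0, 0, -0.42], "turn": [0, 0, 0], "hand": 0}, {"offset": [0, 0, -0.42], "turn": [0, 0, 0], "hand": 0}, {"offset": [0, 0, -0.42], "turn": [0, 0, 0], "hand": 0}])

```text
time_s: 7.3
ee_pos: [0.6417, -0.253, 0.0619]
ee_rot: [1.0, -0.015, -0.001, -0.0]
wrist_force: [-0.0, 0.1, 0.1]
finger_gap: 0.5
grasp_force: 0.0
```

>>> carry_out(plan=[{"offset": [-0.05, 0.0, 0], "turn": [0, 0, 0], "hand": 0}, {"offset": [-0.1, 0.0, 0], "turn": [0, 0, 0], "hand": 0}, {"offset": [-0.15, 0.0, 0], "turn": [0, 0, 0], "hand": 0}, {"offset": [-0.2, 0.005, 0], "turn": [0, 0, 0], "hand": 0}, {"offset": [-0.25, 0.005, 0], "turn": [0, 0, 0], "hand": 0}, {"offset": [-0.3, 0.01, 0], "turn": [0, 0, 0], "hand": 0}, {"offset": [-0.35, 0.01, 0], "turn": [0, 0, 0], "hand": 0}, {"offset": [-0.4, 0.01, 0], "turn": [0, 0, 0], "hand": 0}, {"offset": [-0.45, 0.01, 0], "turn": [0, 0, 0], "hand": 0}, {"offset": [-0.5, 0.015, 0], "turn": [0, 0, 0], "hand": 0}, {"offset": [-0.55, 0.015, 0], "turn": [0, 0, 0], "hand": 0}, {"offset": [-0.6, 0.015, 0], "turn": [0, 0, 0], "hand": 0}])

```text
time_s: 8.3
ee_pos: [0.5838, -0.2509, 0.0635]
ee_rot: [1.0, -0.014, 0.002, 0.0]
wrist_force: [5.8, -0.5, 4.3]
finger_gap: 0.496
grasp_force: 3.1
```

>>> carry_out(plan=[{"offset": [-0.05, 0.0, 0], "turn": [0, 0, 0], "hand": 0}, {"offset": [-0.1, 0.0, 0], "turn": [0, 0, 0], "hand": 0}, {"offset": [-0.15, 0.0, 0], "turn": [0, 0, 0], "hand": 0}, {"offset": [-0.2, 0.005, 0], "turn": [0, 0, 0], "hand": 0}, {"offset": [-0.25, 0.005, 0], "turn": [0, 0, 0], "hand": 0}, {"offset": [-0.3, 0.01, 0], "turn": [0, 0, 0], "hand": 0}, {"offset": [-0.35, 0.01, 0], "turn": [0, 0, 0], "hand": 0}, {"offset": [-0.4, 0.01, 0], "turn": [0, 0, 0], "hand": 0}])

```text
time_s: 8.97
ee_pos: [0.5439, -0.2497, 0.0635]
ee_rot: [1.0, -0.014, 0.002, 0.0]
wrist_force: [6.2, -0.4, 3.3]
finger_gap: 0.5
grasp_force: 3.1
```

>>> carry_out(plan=[{"offset": [-0.04, 0.0, 0], "turn": [0, 0, 0], "hand": 0}, {"offset": [-0.08, 0.0, 0], "turn": [0, 0, 0], "hand": 0}, {"offset": [-0.12, 0.0, 0], "turn": [0, 0, 0], "hand": 0}, {"offset": [-0.16, 0.0, 0], "turn": [0, 0, 0], "hand": 0}])

```text
time_s: 9.3
ee_pos: [0.528, -0.2498, 0.0635]
ee_rot: [1.0, -0.014, 0.002, 0.0]
wrist_force: [6.1, 0.5, 3.7]
finger_gap: 0.501
grasp_force: 3.1
```

>>> carry_out(plan=[{"offset": [-0.02, 0.0, 0], "turn": [0, 0, 0], "hand": 0}, {"offset": [-0.04, 0.0, 0], "turn": [0, 0, 0], "hand": 0}])

```text
time_s: 9.47
ee_pos: [0.5239, -0.2498, 0.0634]
ee_rot: [1.0, -0.014, 0.002, 0.0]
wrist_force: [6.0, -0.3, 3.9]
finger_gap: 0.499
grasp_force: 3.0
```

>>> carry_out(plan=[{"offset": [-0.01, 0.0, 0], "turn": [0, 0, 0], "hand": 0}, {"offset": [-0.02, 0.0, 0], "turn": [0, 0, 0], "hand": 0}])

```text
time_s: 9.63
ee_pos: [0.5221, -0.2498, 0.0635]
ee_rot: [1.0, -0.014, 0.002, 0.0]
wrist_force: [5.2, -0.1, 3.8]
finger_gap: 0.499
grasp_force: 3.0
```

>>> carry_out(plan=[{"offset": [-0.01, 0.0, 0], "turn": [0, 0, 0], "hand": 0}, {"offset": [-0.015, 0.0, 0], "turn": [0, 0, 0], "hand": 0}])

```text
time_s: 9.8
ee_pos: [0.5206, -0.2498, 0.0635]
ee_rot: [1.0, -0.014, 0.002, 0.0]
wrist_force: [5.4, 0.3, 4.2]
finger_gap: 0.503
grasp_force: 3.0
```

>>> carry_out(plan=[{"offset": [-0.01, 0.0, 0], "turn": [0, 0, 0], "hand": 0}, {"offset": [-0.015, 0.0, 0], "turn": [0, 0, 0], "hand": 0}])

```text
time_s: 9.97
ee_pos: [0.5192, -0.2499, 0.0635]
ee_rot: [1.0, -0.014, 0.002, 0.0]
wrist_force: [8.2, -1.2, 2.7]
finger_gap: 0.499
grasp_force: 4.1
```

>>> carry_out(plan=[{"offset": [-0.01, 0.0, 0], "turn": [0, 0, 0], "hand": 0}, {"offset": [-0.015, 0.0, 0], "turn": [0, 0, 0], "hand": 0}])

```text
time_s: 10.13
ee_pos: [0.5192, -0.2499, 0.0637]
ee_rot: [1.0, -0.014, 0.003, 0.0]
wrist_force: [13.2, -1.5, -0.4]
finger_gap: 0.503
grasp_force: 6.8
```

The loaf has reached the front wall: motion stopped at 0.519, as predicted, and the force rose. I'll back off, lift and look.

>>> carry_out(plan=[{"offset": [0.03, 0, 0], "turn": [0, 0, 0], "hand": 0}, {"offset": [0.12, 0, 0], "turn": [0, 0, 0], "hand": 0}, {"offset": [0.28, 0, 0], "turn": [0, 0, 0], "hand": 0}, {"offset": [0.3, 0, 0.15], "turn": [0, 0, 0], "hand": 0}, {"offset": [0.3, 0, 0.5], "turn": [0, 0, 0], "hand": 0}, {"offset": [0.3, 0, 0.85], "turn": [0, 0, 0], "hand": 0}, {"offset": [0.3, 0, 1], "turn": [0, 0, 0], "hand": 0}])

```text
time_s: 10.72
ee_pos: [0.5471, -0.2503, 0.1662]
ee_rot: [1.0, -0.015, 0.001, 0.001]
wrist_force: [0.7, 0.5, 1.2]
finger_gap: 0.504
grasp_force: 0.0
```

>>> carry_out(plan=[{"offset": [0, 0, 0.3], "turn": [0, 0, 0], "hand": 0}, {"offset": [-0.3, -0.3, 0.5], "turn": [0, 0, 0], "hand": 0}, {"offset": [-0.5, -0.6, 0.5], "turn": [0, 0, 0], "hand": 0}, {"offset": [-0.7, -0.9, 0.5], "turn": [0, 0, 0], "hand": 0}, {"offset": [-0.75, -1, 0.5], "turn": [0, 0, 0], "hand": 0}])

```text
time_s: 11.13
ee_pos: [0.4658, -0.3561, 0.2123]
ee_rot: [1.0, -0.019, -0.002, 0.001]
wrist_force: [-0.7, -0.8, 0.2]
finger_gap: 0.502
grasp_force: 0.0
```

>>> carry_out(plan=[{"offset": [-0.25, -0.3, 0], "turn": [0, 0, 0], "hand": 0}, {"offset": [-0.5, -0.6, 0], "turn": [0, 0, 0], "hand": 0}, {"offset": [-0.7, -0.9, 0], "turn": [0, 0, 0], "hand": 0}, {"offset": [-0.75, -1, 0], "turn": [0, 0, 0], "hand": 0}, {"offset": [-0.75, -1, 0], "turn": [0, 0, 0], "hand": 0}])

```text
time_s: 11.55
ee_pos: [0.3919, -0.4537, 0.2112]
ee_rot: [1.0, -0.019, -0.002, -0.0]
wrist_force: [0.5, 0.4, -0.8]
finger_gap: 0.504
grasp_force: 0.0
```

```bash
python3 - <<'E'
from h import *
st=manip.get_state();print(st["ee_pos"],st["wrist_force"],st["time_s"])
a=imaging.snapshot("top");b=imaging.snapshot("scene")
import pickle;pickle.dump(a,open("t4.pkl","wb"))
A=a["frame"][130:265,300:435];B=b["frame"][140:290,180:330]
im=np.hstack([cv2.resize(x,(400,400),interpolation=cv2.INTER_CUBIC) for x in(A,B)])
cv2.imwrite("pics/t4.png",im[...,::-1])
E
```

```text
[ 0.39186153 -0.45368263  0.21124919] [ 0.52612247  0.36912487 -0.83007488] 11.55
```

View pics/t4.png

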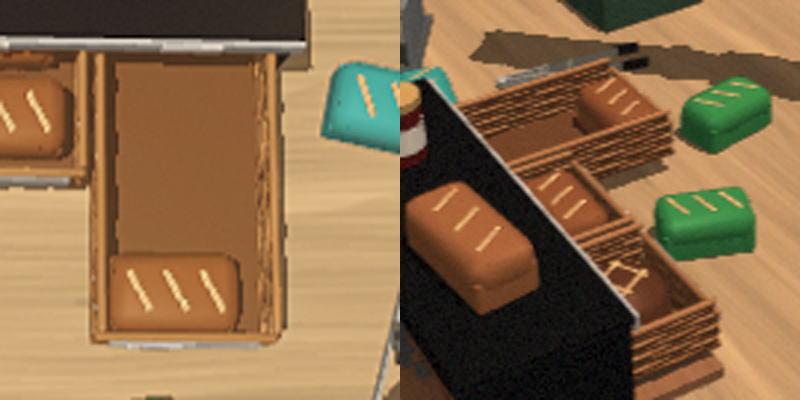

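The final view shows the basket fully out, with its front rim at crop row ≈335. The loaf lies square against the front wall (crop 110–240, 252–330), and the other baskets and items look unchanged. Before handing in, I'll check the rim position.

```bash
python3 - <<'E'
from h import *
import pickle
a=pickle.load(open("t4.pkl","rb"));k=.3375
for n,(x,y,z) in dict(rim=(190,332,.09),loaf_back=(175,254,.09)).items(): print(n,onplane(a,(300+x*k-.3,130+y*k-.3),z))
E
```

```text
rim [ 0.42800863 -0.2542663   0.09      ]
loaf_back [ 0.50583893 -0.24272924  0.09      ]
```

The rim is at 0.428, which is full travel. The loaf's back face is 78 mm behind it, so the loaf is against the wall.

```bash
python3 -c "
from station import manip
print(manip.sign_off())"
```

```text
the job is handed in; nothing more can be done
None
```

The single-loaf basket is drawn out to its end stop, the loaf lies square against its front wall, the other baskets and counter items looked unmoved in the last pictures, and the job is handed in at about 12 s of the 43 s allowed.

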